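# Gas off, then open the burner spirit

### The arm

A 6-joint arm with a two-finger parallel gripper is mounted at the origin on the work surface. World frame = base frame: x ahead of the robot, y to its left, z up, the work surface at z = 0. Lengths are in m, angles in degrees, forces in N, time in s.
With the tool pointing down it reaches from about 0.4 to 0.825 m from the base axis. Payload 7 kg.
Tool frame: the origin (TCP) lies midway between the tips of the shut fingers; the grasp point (between the pads) lies ctrl.tcp_to_grasp behind it (ctrl.tcp_to_grasp is the distance from the TCP to the grasp point, in m); z points along the fingers, y is the line along which they close (so a half turn about z gives the same grasp; the last joint's range is limited). The gripper opens to 88 mm and grips with 3 to 60 N. Pads are 19 mm wide; open, the fingers measure 130 mm over their backs; the gripper's body (78 mm by 193 mm) begins 47 mm behind the grasp point.
Start: joints at [16.507, 20.546, 0.682, 0, -70.136, -16.507], TCP at [0.675, -0, 0.227] pointing down, gripper open.
Joint ranges: [-176.03, 176.03], [-82.01, 121.73], [-58.28, 71.71], [-173.87, 95.51], [-174.79, -0.11], [-173.66, 173.66]. Speed limits (degrees/s): [136.94, 136.94, 172.46, 180, 180, 180].

### API

Orientations are given as [roll, pitch, yaw] about the fixed x, y, z axes, in that order (R = Rz(yaw) Ry(pitch) Rx(roll)).
In Python, from plant import ctrl, imaging, close_job gives the robot as it stands.
- The arm moves only by the shell command python3 -m crank 'ROWS'. ROWS is JSON, a list of rows, each a list of 3 entries, a list of its own where there are three numbers: the shift along the world's x, y, z in m, then the turn, a rotation vector about the world's x, y, z in degrees, then the opening, from -1 (shut) to 1 (fully open), so that 0 is half open. A call has 1 to 12 rows; each row shifts and turns the commanded pose from where the row before left it; what a row does not reach is not made up. A row lasts 1/10 s, in which the tool goes at most 50 mm and 8.59 degrees, less where a joint would pass 70% of its speed; a pose out of reach is approached as far as the arm can. A call is refused whole if a number of a shift passes 0.05 or a number of a turn 8.59, either way. A call with a gripper value outside its range is refused whole. The fingers move at their own pace and stop on an object; the grip force is fixed at half the most. Time passes only in rows, so rows that do not move let the fingers close. It gives the time, the measured TCP pose, the force, the opening and the grip force at its end, in the units of the state.
- ctrl.get_obs(): the state, without advancing time (a new reading comes with each control period).
- imaging.snapshot(name): name is "scene" or "side" or "wrist"; returns (picture, depth): 480x640x3 uint8, blue, green, red; 480x640 float32, m along the optical axis (not along the pixel's ray), 0 where there is no reading.
- imaging.camera_model(name): a dict with "mtx" (3x3 intrinsics, pixels), "R" (3x3) and "t" (3): a world point X has camera coordinates R X + t. Camera axes: x right, y down, z forward; pixel columns grow to the right and rows downward; lengths in m; the calibration is good to about 2 mm. A picture is of the moment at which its call begins: read the wrist's pose just before it. camera_model takes no time and is no camera call; for the wrist camera it gives the pose at the moment of the call.
- close_job(): hands the job in; it is judged then, once.
The state is a dict: "clock": time; "joint_pos": joint angles; "qvel": joint speeds; "tau": joint torques, N m; "tool_pos": TCP position; "orientation": TCP orientation; "force": force on the tool from outside, world axes, zero at the start; "moment": the same for the moment, N m; "opening": finger opening in m; "gripper_force": force on a finger pad.
Only numpy, scipy, OpenCV 4.12 (cv2) and the standard library are available. Lean on these libraries where they do the work, as an engineer would, in place of code of your own. Each camera call takes 0.05 s, during which the arm holds its last target. There are 200 camera calls.

### The job

The fondue in the covered pot is ready for the table, so shut the gas cooker off: press its knob down, turn it clockwise past the safety stop until the pointer stands at the off tick, and let it spring back up. Only then open the white spirit bottle in the pulled-out tray to refill the burner: press its ribbed safety cap down, twist it anticlockwise until it is free and lift it off. Finish while still holding the cap level in the gripper, about a hand's breadth straight above the open neck, and leave everything else where it stands.

Things in the scene. Friction and masses are not known exactly. Their poses are not given: they have to be found in the camera images.
- knob_grip (a point): Grip point of the gas cooker's knob, on its axis inside the bar. Black plastic: a round skirt 44 mm across, on it an upright bar 42 mm long, 13 mm thick, 30 mm tall, to be pinched across its thickness from above. This point is 10 mm below the bar's top, 20 mm above the skirt's top face. Its x axis runs along the bar to the pointer end (white line), z up; it turns and sinks with the knob
- gas_knob (a joint): Knob angle, rad: 0 = off (pointer at the black tick beyond the bezel), growing anticlockwise seen from above as the flame grows (crescent mark); ends at 0 and 1.6. With the knob up, a lug on its skirt meets a safety stop at about 0.65 and turns no further towards off; pressed down, it passes beneath the stop. Starts between 0.85 and 1.4. Turning takes under 0.1 N m
- knob_press (a joint): How far the knob is pressed down, m: 0 = up, 0.008 = fully down (solid). Sprung: 3 N to start, 7 N fully down. At 0.0055 or more the lug passes under the stop. Let go at an angle below about 0.18 rad it springs fully up and is locked off; let go between 0.2 and 0.65 it stays caught under the stop
- knob_seat (a point): Point on the cooker's top panel under the knob's axis; x axis = from the knob axis to the off tick (away from the cooker's front), z up. The panel is 85 mm above the work surface; with the knob up the bar's top is 44.5 mm above the panel. A bezel ring 60 to 68 mm across stands 6 mm above the panel, with the stop (10 mm high) inside it
- cooker: Portable single-burner gas cooker, grey steel, 280 (x, front to back) x 340 (y) x 85 mm, standing fast. Origin: centre of its underside; its front faces its own -x. The knob axis is at x -85, y -125 mm, free all round and above; the burner and pan support (top at 103 mm) at x 15, y 62 mm
- bottle: The spirit bottle: white plastic, rectangular, 80 (x) x 56 (y) mm, 112 mm to the shoulder, paper labels, standing fast in one of the two wells at the free end of the pulled-out tray (it neither lifts nor turns; the other well holds a lower round jar). Origin: centre of its underside, z up. Its neck is on that axis; the neck's foot is 124 mm up and nothing beside the neck is higher
- mouth (a point): Centre of the bottle's open mouth (top of the neck), on the neck's axis, 154 mm above the bottle's underside; covered by the cap at the start
- cap: The push-and-turn safety cap: black ribbed plastic, round, 45 mm across, 32 mm high, flat top, about 20 g, gripped round its side from above. Origin: centre of its underside, z up through its top. It starts seated and locked, its underside 133 mm above the bottle's underside, its x axis along the bottle's x to within 3 degrees. As it is, it neither turns nor lifts: see cap_top
- cap_top (a point): Centre of the cap's top face, 32 mm above its underside. Bayonet: a spring holds three inner lugs up in notches. Pressed down 4 mm or more (solid at 7 mm; 3 N to start, 10 N fully down) the cap twists anticlockwise seen from above (under 0.2 N m); after 62 degrees (8 more or less will do) the lugs stand in the exit slots and it lifts straight off; a solid post ends the turn at about 72
- tiers: Stack of three grey plastic tiers, 250 (x) x 300 (y) x 336 mm, standing fast on the right side of the work surface. Origin: centre of its underside. The tray runs out of its bottom bay along its +y
- tray: The pulled-out bottom tray, grey plastic, 212 (x) x 300 (y) mm, its floor about 20 mm above the work surface, standing fast. Origin: centre of its underside. Two wells with walls up to 64 mm above the work surface are centred at x -50 and +50, y 100 mm; bottle and jar may stand either way round
- jar: Bystander: round glass jar of gherkins with steel lid, 61 mm across, 95 mm high, in the tray's other well. Origin: centre of its underside
- pot: Bystander: black enamel fondue pot with its lid on, 160 mm across, 108 mm high, on the cooker's pan support, its handle (185 mm from the pot's axis) along its own x. Origin: centre of its underside
- burner: Bystander: steel spirit burner, 80 mm across, 40 mm high, with a short handle 84 mm out along its x. Origin: centre of its underside
- burner_cap: Bystander: chrome snuffer cap of the burner, 60 mm across, 31 mm high. Origin: centre of its underside
- dish: Bystander: stoneware dish, 100 mm across, 34 mm high. Origin: centre of its underside
- fork_a: Bystander: fondue fork lying flat, 255 mm long, 12 mm thick, along its own x. Origin: below its middle
- fork_b: Bystander: a second fork like the first
Mind the look-alikes: they are no part of the job. Leave any blue look-alike of the cap alone.

How it is judged (in metres and radians):
On the way, in this order (a step that is already met when the one before it is completed fails the run):
1. the gas knob is off, beyond the safety stop, and has sprung back up (value of joint gas_knob below 0.22 rad and value of joint knob_press below 0.0015 m), for 0.2 s.
2. the cap is twisted anticlockwise while it is pressed down (z of cap in the frame of bottle below 0.1305 m and angle between the x axis of cap and the x axis of bottle, either way round above 0.5 rad), for 0.05 s.
At the end, for the whole second after the job is handed in: The cap is gripped (over 1 N), at rest, level within 15 degrees, its underside 30 to 160 mm above the top of the bottle's neck and within 40 mm of its axis sideways, not touching the bottle; the gas knob is still off (below 0.22 rad) and up (pressed under 1.5 mm) (all of step 1 and z of cap in the frame of mouth between 0.03 and 0.16 m and horizontal distance between cap and mouth below 0.04 m and angle between cap's own z axis and vertical below 0.26 rad and contact force between the fingers and cap above 1 N and contact force between cap and bottle below 0.1 N and linear speed of cap below 0.03 m/s); the arm keeps its last pose, push and grip.
It fails at once if the cap comes off the bottle while the gas is still on (value of joint gas_knob above 0.3 rad and z of cap in the frame of bottle above 0.145 m).
It fails at once if another thing on the shelf is shoved more than 30 mm (distance of any of jar, pot, burner, burner_cap, dish, fork_a, fork_b from where it was at the start of the episode above 0.03 m).
It fails at once if the fondue pot, the burner or the jar is tipped (angle between any of pot, burner, jar's own z axis and vertical above 0.35 rad).
It also fails if it takes over 56 s, if anything falls off the work surface, if the arm or the gripper's body presses on something with over 40 N, if the wrist force passes 120 N, or if a joint passes its speed limit or range.

## Working session

There is one attempt and no reset: what is moved stays moved. The work goes in short steps, Python scripts to look and compute and a shell command to move; the robot and the scene stay as the last step left them, time stands still between calls to the robot, and variables do not carry over. Pictures are saved under pics/ and viewed, at most 10 in all, crops included, and the job is handed in when it is done.

```bash
mkdir -p pics
python3 - <<'E'
from plant import ctrl, imaging
import cv2,numpy as np
print(ctrl.get_obs(), ctrl.tcp_to_grasp)
for n in ("scene","side"):
    p,d=imaging.snapshot(n); cv2.imwrite(f"pics/{n}0.png",p); np.save(f"pics/{n}0.npy",d)
    m=imaging.camera_model(n); print(n,m)
E
```

```text
{'clock': 0.0, 'joint_pos': array([ 1.65074432e+01,  2.05890810e+01,  6.32632532e-01, -2.20618010e-02,
       -7.01355885e+01, -1.65064511e+01]), 'qvel': array([ 0.00905522, -0.02051446, -0.00240793, -0.0738712 ,  0.04024636,
        0.03025094]), 'tau': array([-8.00930356e-04, -5.82726967e+01,  2.93058443e+01,  6.99745238e+00,
        6.93249181e-03, -2.06530804e-04]), 'tool_pos': array([ 6.74494446e-01, -1.28257557e-05,  2.25634485e-01]), 'orientation': array([ 1.79905863e+02, -6.26779481e-03, -9.00065159e+01]), 'force': array([0.19117001, 0.19146083, 0.04827578]), 'moment': array([-0.01024933, -0.00849091,  0.04672598]), 'gripper_force': 0.0, 'opening': 0.08736595123533626} 0.0188
scene {'mtx': array([[504.89100898,   0.        , 321.73479785],
       [  0.        , 504.89100898, 240.8094357 ],
       [  0.        ,   0.        ,   1.        ]]), 'R': array([[ 0.45865961,  0.88840812, -0.01903584],
       [ 0.54438499, -0.29785277, -0.7841739 ],
       [-0.70233634,  0.34930607, -0.62024908]]), 't': array([-0.18268867, -0.24003368,  1.7650263 ])}
side {'mtx': array([[563.94126597,   0.        , 319.96925784],
       [  0.        , 563.94126597, 246.77282772],
       [  0.        ,   0.        ,   1.        ]]), 'R': array([[ 0.53256864, -0.84638285, -0.00258922],
       [-0.60241545, -0.37690489, -0.7035896 ],
       [ 0.59453029,  0.37626954, -0.71060184]]), 't': array([-0.37756656,  0.41104771,  1.11404414])}
```

View pics/scene0.png

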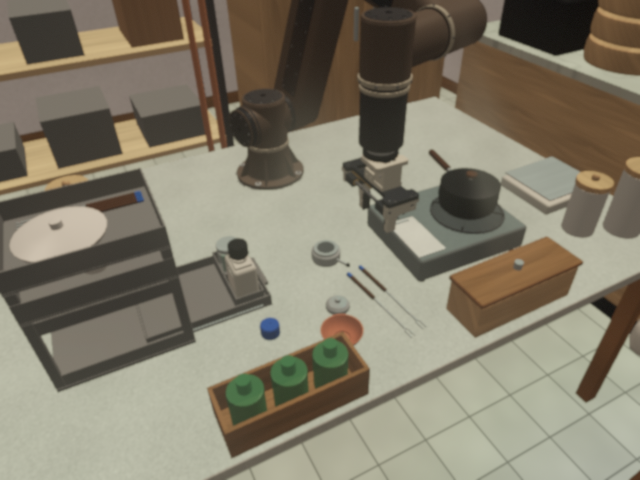

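The scene shows the bottle and its black cap near (238,248) px, the blue look-alike at (270,328) and the cooker near (440,225). The gripper hides the knob.

View pics/side0.png

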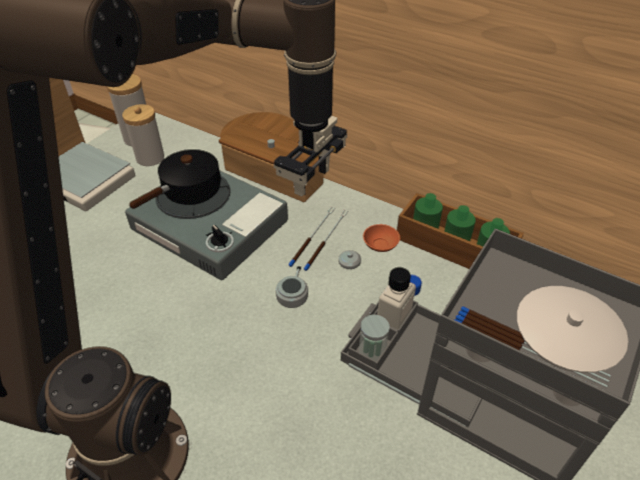

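The side view shows the knob at about (219,236), the cap's top at (400,276) and the jar at (375,328).

```bash
cat > h.py <<'E'
import numpy as np, cv2
from plant import ctrl, imaging
def ray_z(m,u,v,z):
    c=-m["R"].T@m["t"]; d=m["R"].T@np.linalg.inv(m["mtx"])@[u,v,1]
    return c+d*(z-c[2])/d[2]
def pt(m,u,v,dep):
    return m["R"].T@(np.linalg.inv(m["mtx"])@[u,v,1]*dep-m["t"])
def cloud(m,d):
    v,u=np.mgrid[0:d.shape[0],0:d.shape[1]]
    p=np.stack([u,v,np.ones_like(u)],-1)@np.linalg.inv(m["mtx"]).T*d[...,None]
    return (p-m["t"])@m["R"]
E
python3 - <<'E'
from h import *
for n,pts in (("side",[(219,236),(400,276),(375,325),(287,213),(128,213),(221,270)]),("scene",[(238,247),(372,222)])):
    m=imaging.camera_model(n); d=np.load(f"pics/{n}0.npy"); C=cloud(m,d)
    for u,v in pts: print(n,u,v,C[v,u].round(4),(d[v-2:v+3,u-2:u+3]>0).mean())
    if n=="side":
        for nm,(u0,u1,v0,v1),z0,z1 in (("cap",(380,420,260,300),.17,.22),("knob",(200,240,220,255),.118,.14)):
            P=C[v0:v1,u0:u1].reshape(-1,3); P=P[(P[:,2]>z0)&(P[:,2]<z1)]
            print(nm,len(P),P.mean(0),P.min(0),P.max(0))
    else:
        P=C[235:262,225:252].reshape(-1,3);P=P[(P[:,2]>.17)]; print(P.mean(0),P.min(0),P.max(0))
p=cv2.imread("pics/side0.png")[195:285,120:300]
cv2.imwrite("pics/kn.png",cv2.resize(p,None,fx=4,fy=4,interpolation=cv2.INTER_CUBIC))
E
```

```text
side 219 236 [0.4849 0.148  0.1269] 1.0
side 400 276 [ 0.551  -0.3006  0.1853] 1.0
side 375 325 [ 0.4592 -0.2953  0.1136] 1.0
side 287 213 [0.7196 0.1141 0.0395] 1.0
side 128 213 [0.459  0.4445 0.0805] 0.96
side 221 270 [0.449  0.1248 0.0514] 1.0
cap 351 [ 0.5508905  -0.29858666  0.18334497] [ 0.53108231 -0.32002626  0.17032209] [ 0.58042351 -0.27482277  0.18965124]
knob 95 [0.49517268 0.16265333 0.12753847] [0.48489737 0.14293194 0.11814986] [0.51086251 0.1869849  0.13565553]
scene 238 247 [ 0.5716 -0.299   0.1864] 1.0
scene 372 222 [0.476  0.1228 0.0463] 1.0
[ 0.57449121 -0.30185273  0.19266337] [ 0.53390472 -0.525727    0.17024735] [ 1.45410477 -0.27501853  0.90305017]
```

View pics/kn.png

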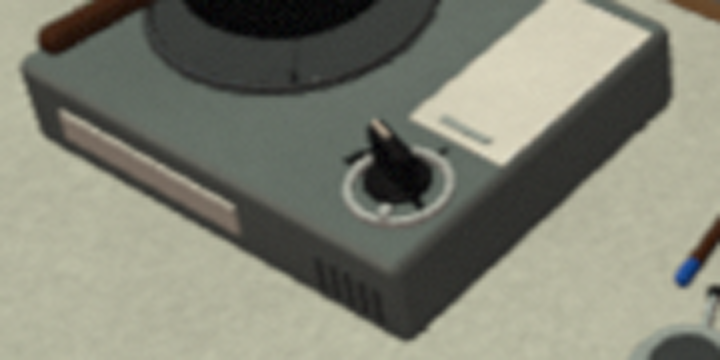

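The crop shows the cooker's front (strip) at lower left, with the knob's white pointer end near (380,128) in the crop. One tick is at (355,157) and another at (443,150). Next I'll go above the knob for a close look.

```bash
python3 -m crank '[[[-0.03,0.025,0.02],[0,0,0],1],[[-0.03,0.03,0.015],[0,0,0],1],[[-0.03,0.03,0.015],[0,0,0],1],[[-0.03,0.03,0.01],[0,0,0],1],[[-0.03,0.03,0.01],[0,0,0],1],[[-0.03,0.02,0.01],[0,0,0],1],[[0,0,0],[0,0,0],1],[[0,0,0],[0,0,0],1],[[0,0,0],[0,0,0],1]]'
python3 - <<'E'
from h import *
m=imaging.camera_model("wrist"); p,d=imaging.snapshot("wrist"); cv2.imwrite("pics/w1.png",p); np.save("pics/w1.npy",d); np.savez("pics/w1m.npz",**m)
print(-m["R"].T@m["t"], m["R"], m["mtx"][0,0])
E
```

```text
clock: 1.0
tool_pos: [0.4951, 0.1647, 0.3061]
orientation: [180.0, -0.0, -90.0]
force: [0.9, 1.1, -0.0]
opening: 0.0879
gripper_force: 0.0
[0.49478401 0.08126006 0.46394136] [[-9.99998725e-01  1.49590942e-03  5.58837516e-04]
 [ 1.59547218e-03  9.50658136e-01  3.10236302e-01]
 [-6.71780251e-05  3.10236798e-01 -9.50659310e-01]] 371.03143679416934
```

View pics/w1.png

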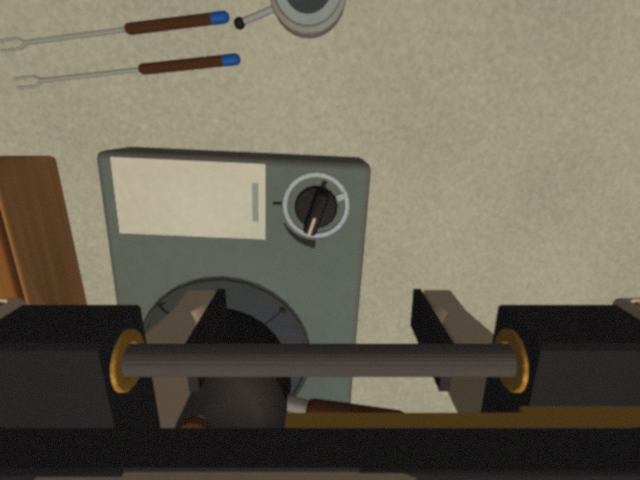

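The wrist view shows the bezel centred at about (316,206) and the off tick at (277,203), towards world +x. The bar runs from the pointer end at (311,234) to the tail at (322,184).

Run:
```python
from h import *
m=dict(np.load("pics/w1m.npz")); d=np.load("pics/w1.npy"); p=cv2.imread("pics/w1.png"); C=cloud(m,d)
print("bezel c",ray_z(m,316,206,.091),"tick",ray_z(m,277,203,.085))
print("bar ends",ray_z(m,311,231,.1295),ray_z(m,322,184,.1295))
S=C[170:245,275:355].reshape(-1,3); Q=S[(S[:,2]>.118)&(S[:,2]<.14)]
print(len(Q),Q.mean(0),Q.min(0),Q.max(0)); 
if len(Q)>20:
    r=cv2.minAreaRect((Q[:,:2]*1000).astype(np.float32)); print(r)
    w,V=np.linalg.eigh(np.cov(Q[:,:2].T)); print(np.degrees(np.arctan2(V[1,1],V[0,1])),np.sqrt(w))
# panel edges for cooker
P=C[260,100:380]; print("edge",C[170:175,110:360:60].mean(0).round(4))
cv2.imwrite("pics/w1c.png",cv2.resize(p[160:250,265:365],None,fx=6,fy=6,interpolation=cv2.INTER_CUBIC))
```

```text
bezel c [0.49763507 0.16515285 0.091     ] tick [0.53820798 0.16325461 0.085     ]
bar ends [0.5021332  0.18046142 0.1295    ] [0.49184474 0.13623178 0.1295    ]
634 [0.49824589 0.16369769 0.12860304] [0.48702775 0.14418069 0.11807642] [0.5099417  0.18523131 0.1317719 ]
((498.3763732910156, 165.3366241455078), (42.60763931274414, 13.166125297546387), 70.86552429199219)
70.82179271283707 [0.00376809 0.0121142 ]
edge [[0.7063 0.1311 0.0847]
 [0.6443 0.1308 0.0876]
 [0.5841 0.131  0.0871]
 [0.5239 0.1313 0.0852]
 [0.4631 0.1314 0.085 ]]
```

View pics/w1c.png

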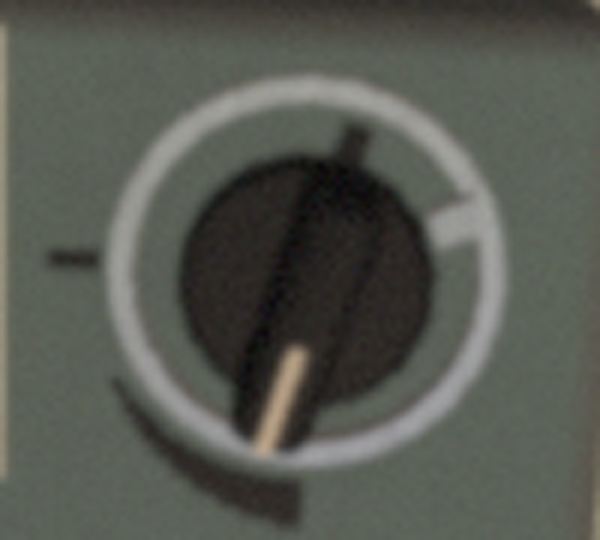

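```bash
python3 - <<'E'
from h import *
m=imaging.camera_model("side"); d=np.load("pics/side0.npy"); C=cloud(m,d)
for u,v in ((134,202),(145,197),(155,193),(163,190),(186,160)): print(C[v,u].round(3))
P=C[150:215,125:235].reshape(-1,3); P=P[(P[:,2]>.16)&(P[:,2]<.3)]
print(len(P),P[:,1].min(),P[np.argsort(P[:,1])[:5]].round(3))
E
python3 -m crank '[[[0.003,0,-0.03],[0,0,-6.4],1],[[0,0,-0.03],[0,0,-6.4],1],[[0,0,-0.04],[0,0,-6.3],1],[[0,0,-0.04],[0,0,0],1],[[0,0,0],[0,0,0],1],[[0,0,0],[0,0,0],1]]'
```

```text
[0.424 0.353 0.186]
[0.455 0.347 0.183]
[0.483 0.342 0.178]
[0.508 0.341 0.171]
[0.595 0.333 0.212]
2440 0.2606423445624432 [[0.607 0.261 0.17 ]
 [0.6   0.261 0.174]
 [0.589 0.261 0.175]
 [0.602 0.262 0.162]
 [0.609 0.262 0.174]]
clock: 1.65
tool_pos: [0.4986, 0.1642, 0.1666]
orientation: [180.0, -0.1, -109.1]
force: [0.7, -0.5, 0.2]
opening: 0.0878
gripper_force: 0.0
```

```bash
python3 -m crank '[[[0,0.001,-0.03],[0,0,0],1],[[0,0,-0.03],[0,0,0],1],[[0,0,0],[0,0,0],1],[[0,0,0],[0,0,0],-1],[[0,0,0],[0,0,0],-1],[[0,0,0],[0,0,0],-1],[[0,0,0],[0,0,0],-1],[[0,0,0],[0,0,0],-1],[[0,0,0],[0,0,0],-1],[[0,0,0],[0,0,0],-1]]'
```

```text
clock: 2.65
tool_pos: [0.498, 0.166, 0.1066]
orientation: [-180.0, 0.0, -109.1]
force: [-0.8, 0.8, 0.6]
opening: 0.0373
gripper_force: 0.0
```

```bash
python3 -m crank '[[[0,0,0],[0,0,0],-1],[[0,0,0],[0,0,0],-1],[[0,0,0],[0,0,0],-1],[[0,0,0],[0,0,0],-1],[[0,0,0],[0,0,0],-1],[[0,0,0],[0,0,0],-1],[[0,0,0],[0,0,0],-1]]'; python3 -m crank '[[[0,0,-0.004],[0,0,0],-1],[[0,0,-0.004],[0,0,0],-1],[[0,0,-0.001],[0,0,0],-1],[[0,0,0],[0,0,0],-1],[[0,0,0],[0,0,0],-1]]'
```

```text
clock: 3.35
tool_pos: [0.4988, 0.1658, 0.1066]
orientation: [-179.9, 0.0, -109.1]
force: [3.8, -2.9, -1.7]
opening: 0.0129
gripper_force: 29.9
clock: 3.85
tool_pos: [0.4989, 0.1658, 0.0984]
orientation: [-179.9, 0.0, -109.1]
force: [1.9, -5.0, 9.1]
opening: 0.0127
gripper_force: 30.0
```

Force about 9 N after 8.2 mm, so the knob is fully down. Now I turn it clockwise about 73°.

```bash
python3 -m crank '[[[0,0,0],[0,0,-8],-1],[[0,0,0],[0,0,-8],-1],[[0,0,0],[0,0,-8],-1],[[0,0,0],[0,0,-8],-1],[[0,0,0],[0,0,-8],-1],[[0,0,0],[0,0,-8],-1],[[0,0,0],[0,0,-8],-1],[[0,0,0],[0,0,-8],-1],[[0,0,0],[0,0,-7],-1],[[0,0,0],[0,0,0],-1],[[0,0,0],[0,0,0],-1]]'; python3 -c "
from plant import ctrl
o=ctrl.get_obs();print(o['moment'],o['joint_pos'])"
```

```text
clock: 4.95
tool_pos: [0.5001, 0.1641, 0.0986]
orientation: [-179.8, 0.2, 179.9]
force: [12.0, -15.3, 6.4]
opening: 0.0128
gripper_force: 30.0
[-5.75918315 -4.38976053 -0.01319557] [  39.71633026   13.62752281  -27.93455787    0.30771837  -48.39877489
 -129.9808572 ]
```

```bash
python3 -m crank '[[[0,0,0.004],[0,0,0],-1],[[0,0,0.004],[0,0,0],-1],[[0,0,0],[0,0,0],-1],[[0,0,0],[0,0,0],0.2],[[0,0,0],[0,0,0],0.2],[[0,0,0],[0,0,0],0.2],[[0,0,0],[0,0,0],0.2],[[0,0,0],[0,0,0],0.2],[[0,0,0],[0,0,0],0.2],[[0,0,0],[0,0,0],0.2]]'; python3 -m crank '[[[0,0,0.04],[0,0,0],1],[[0,0,0.05],[0,0,0],1],[[0,0,0.05],[0,0,0],1],[[0,0,0.05],[0,0,0],1],[[0,0,0],[0,0,0],1],[[0,0,0],[0,0,0],1],[[0,0,0],[0,0,0],1]]'
python3 - <<'E'
from h import *
m=imaging.camera_model("wrist"); p,d=imaging.snapshot("wrist"); cv2.imwrite("pics/w2.png",p)
C=cloud(m,d); M=(C[...,2]>.118)&(C[...,2]<.14)&(abs(C[...,0]-.498)<.035)&(abs(C[...,1]-.165)<.035)
Q=C[M]; print(len(Q),Q.mean(0),np.median(Q[:,2]),cv2.minAreaRect((Q[:,:2]*1000).astype(np.float32)))
o=ctrl.get_obs();print(o['joint_pos'],o['tool_pos'])
E
```

```text
clock: 5.95
tool_pos: [0.4979, 0.1661, 0.1055]
orientation: [180.0, -0.0, 179.9]
force: [-0.7, 0.0, 0.3]
opening: 0.0519
gripper_force: 0.0
clock: 6.65
tool_pos: [0.4973, 0.1657, 0.2945]
orientation: [-180.0, -0.1, 179.9]
force: [-0.1, -0.1, -1.2]
opening: 0.0873
gripper_force: 0.0
658 [0.49630841 0.16441106 0.1286255 ] 0.1289926980641089 ((497.5437316894531, 164.20712280273438), (12.784402847290039, 41.19506072998047), 89.86901092529297)
[ 3.98684117e+01  4.08100697e+00 -1.17669571e+01 -2.70789457e-02
 -7.42895476e+01 -1.29963040e+02] [0.49728055 0.16565338 0.29414502]
```

View pics/w2.png

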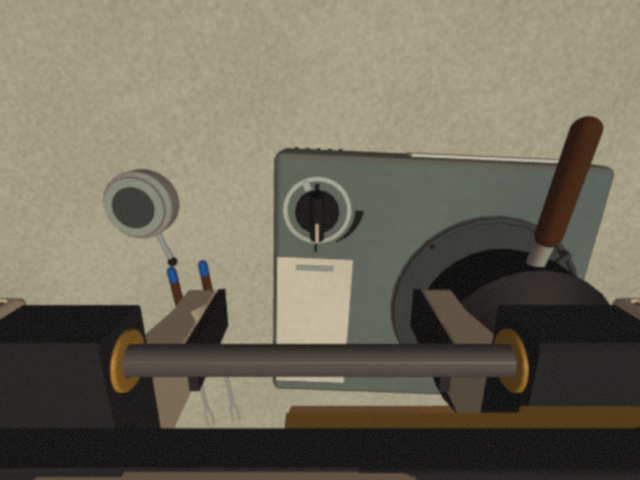

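The knob bar lies at the off tick, with its pointer at (317,240) and the tick at (315,247). Its top is back at 0.129 m, so the gas is off and the knob is up. Next is the cap, after checking clearance to the tiers.

```bash
python3 - <<'E'
from h import *
m=imaging.camera_model("side"); C=cloud(m,np.load("pics/side0.npy"))
P=C[220:400,420:640].reshape(-1,3); P=P[(P[:,2]>.27)&(P[:,2]<.35)]
print(P.min(0),P.max(0), np.percentile(P[:,1],[98,99.5]))
P=C[262:300,380:420].reshape(-1,3); P=P[(P[:,2]>.181)&(P[:,2]<.192)]
print(np.median(P,0),cv2.minEnclosingCircle((P[:,:2]*1000).astype(np.float32)))
E
python3 -m crank '[[[0.005,-0.045,0],[0,0,8.5],1],[[0.005,-0.045,0],[0,0,8.5],1],[[0.005,-0.045,0],[0,0,8.5],1],[[0.005,-0.045,0],[0,0,8.5],1],[[0.005,-0.045,0],[0,0,8.5],1],[[0.005,-0.045,0],[0,0,8.5],1],[[0.005,-0.045,0],[0,0,8.5],1],[[0.005,-0.045,0.005],[0,0,8.5],1],[[0.005,-0.035,0.005],[0,0,8],1],[[0.005,-0.02,0.005],[0,0,0],1],[[0,0,0],[0,0,0],1]]'
```

```text
[ 0.37265973 -0.74276308  0.27037247] [ 0.63057461 -0.44139126  0.34063829] [-0.44739843 -0.44508326]
[ 0.55368123 -0.29737425  0.18549051] ((555.7529296875, -297.39508056640625), 24.688777923583984)
clock: 7.8
tool_pos: [0.5461, -0.2266, 0.3086]
orientation: [179.8, -0.1, -108.9]
force: [0.1, -0.1, -0.3]
opening: 0.0875
gripper_force: 0.0
```

Run:
```python
from h import *
m=imaging.camera_model("wrist"); p,d=imaging.snapshot("wrist"); cv2.imwrite("pics/w3.png",p)
C=cloud(m,d); M=(C[...,2]>.178)&(C[...,2]<.195)&(abs(C[...,0]-.555)<.035)&(abs(C[...,1]+.297)<.035)
Q=C[M]; print(len(Q),np.median(Q,0),Q.mean(0),cv2.minEnclosingCircle((Q[:,:2]*1000).astype(np.float32)),-m["R"].T@m["t"],ctrl.get_obs()["tool_pos"])
```

```text
2986 [ 0.55529443 -0.29775844  0.18470419] [ 0.55537885 -0.29760776  0.18457728] ((556.1067504882812, -297.076171875), 23.1889591217041) [ 0.51882421 -0.30556023  0.46647637] [ 0.54584561 -0.22532681  0.30836834]
```

View pics/w3.png

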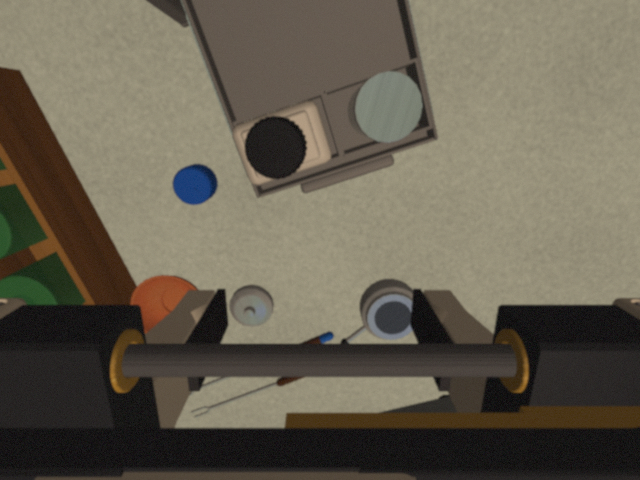

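The cap is at (276,147), centred at (0.5555, -0.2975) with its top at z 0.185. The blue cap at (195,185) is clear.

```bash
python3 -m crank '[[[0.005,-0.036,-0.02],[0,0,0],1],[[0.0045,-0.036,-0.02],[0,0,0],1],[[0,0,-0.03],[0,0,0],1],[[0,0,-0.03],[0,0,0],1],[[0,0,0],[0,0,0],1],[[0,0,0],[0,0,0],1]]'
```

```text
clock: 8.45
tool_pos: [0.5556, -0.2956, 0.2102]
orientation: [179.9, -0.0, -108.7]
force: [0.0, -0.1, 1.5]
opening: 0.0878
gripper_force: 0.0
```

```bash
python3 -m crank '[[[0,-0.002,-0.027],[0,0,0],1],[[0,0,-0.025],[0,0,0],1],[[0,0,0],[0,0,0],1],[[0,0,0],[0,0,0],-1],[[0,0,0],[0,0,0],-1],[[0,0,0],[0,0,0],-1],[[0,0,0],[0,0,0],-1],[[0,0,0],[0,0,0],-1],[[0,0,0],[0,0,0],-1],[[0,0,0],[0,0,0],-1],[[0,0,0],[0,0,0],-1],[[0,0,0],[0,0,0],-1]]'; python3 -m crank '[[[0,0,-0.004],[0,0,0],-1],[[0,0,-0.004],[0,0,0],-1],[[0,0,0],[0,0,0],-1],[[0,0,0],[0,0,0],-1]]'
```

```text
clock: 9.65
tool_pos: [0.5558, -0.2983, 0.1585]
orientation: [-180.0, -0.0, -108.7]
force: [-0.1, 1.0, 2.3]
opening: 0.0447
gripper_force: 30.0
clock: 10.05
tool_pos: [0.5562, -0.2985, 0.1514]
orientation: [-179.9, -0.0, -108.7]
force: [-1.7, 1.4, 9.3]
opening: 0.0446
gripper_force: 30.0
```

```bash
python3 -m crank '[[[0,0,0],[0,0,7],-1],[[0,0,0],[0,0,7],-1],[[0,0,0],[0,0,7],-1],[[0,0,0],[0,0,7],-1],[[0,0,0],[0,0,7],-1],[[0,0,0],[0,0,7],-1],[[0,0,0],[0,0,7],-1],[[0,0,0],[0,0,7],-1],[[0,0,0],[0,0,7],-1],[[0,0,0],[0,0,0],-1],[[0,0,0],[0,0,0],-1]]'; python3 -c "
from plant import ctrl
o=ctrl.get_obs();print(o['moment'],o['joint_pos'])"
```

```text
clock: 11.15
tool_pos: [0.5571, -0.2989, 0.1518]
orientation: [-179.9, -0.2, -45.7]
force: [-1.2, 0.9, 10.0]
opening: 0.0445
gripper_force: 30.0
[-0.01131831  0.17554936 -0.01743294] [-10.51461545  19.60008736 -10.99189749   0.07629069 -59.21744327
  54.79268275]
```

Turned 63° while pressed, with no residual torque. Lifting gently.

```bash
python3 -m crank '[[[0,0,0.005],[0,0,0],-1],[[0,0,0.005],[0,0,0],-1],[[0,0,0.005],[0,0,0],-1],[[0,0,0.005],[0,0,0],-1],[[0,0,0],[0,0,0],-1]]'
```

```text
clock: 11.65
tool_pos: [0.5559, -0.2983, 0.1707]
orientation: [-180.0, -0.0, -45.7]
force: [-0.1, 0.6, -0.1]
opening: 0.0448
gripper_force: 30.0
```

```bash
python3 -m crank '[[[0,0,0.02],[0,0,0],-1],[[0,0,0.025],[0,0,0],-1],[[0,0,0.025],[0,0,0],-1],[[0,0,0.015],[0,0,0],-1],[[0,0,0.005],[0,0,0],-1],[[0,0,0],[0,0,0],-1],[[0,0,0],[0,0,0],-1],[[0,0,0],[0,0,0],-1],[[0,0,0],[0,0,0],-1],[[0,0,0],[0,0,0],-1]]'
python3 - <<'E'
from h import *
for n in("side",):
    p,d=imaging.snapshot(n); cv2.imwrite("pics/s9.png",cv2.resize(p[180:360,160:460],None,fx=2.5,fy=2.5))
E
```

```text
clock: 12.65
tool_pos: [0.5556, -0.2982, 0.2597]
orientation: [180.0, 0.0, -45.7]
force: [-0.2, 0.2, -0.4]
opening: 0.0444
gripper_force: 30.0
```

View pics/s9.png

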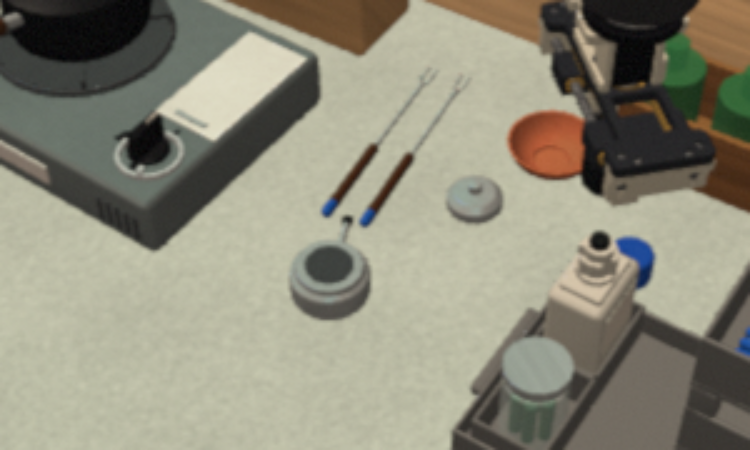

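The picture shows the bottle's open neck at (600,245) px in the crop, with the gripper holding the cap above it. The knob is at off and everything else is in place.

```bash
python3 -c "
from plant import close_job
print(close_job())"
```

```text
the job is handed in; nothing more can be done
None
```

The gas knob is off and sprung back up. The spirit cap is off its bottle and held level about 80–90 mm above the open neck. The job was handed in with the robot clock at about 13 s; no verdict came back.

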